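# Lock the sample carriage and cap its cup

## Robot

A 6-joint arm with a two-finger parallel gripper is mounted at the origin on a cart in front of the work surface, level with it; the furniture and walls round the work are solid. World frame = base frame: x ahead of the robot, y to its left, z up, the work surface at z = 0. Lengths are in m, angles in rad, forces in N, time in s.
With the tool pointing down it reaches from about 0.35 to 0.975 m from the base axis. Payload 4.9 kg.
Tool frame: the origin (TCP) lies at the very end of the fingers, on their centre line; the grasp point (between the pads) lies 19 mm behind it (ctrl.pinch_z is the distance from the TCP to the grasp point, in m); z points along the fingers, y is the line along which they close (so a half turn about z gives the same grasp; the last joint's range is limited). The gripper opens to 85 mm and grips with 20 to 120 N. Pads are 22 mm wide; open, the fingers measure 114 mm over their backs; the gripper's body (76 mm by 85 mm) begins 54 mm behind the grasp point. The pads swing forward as they close: fully open they stand 13 mm farther back than shut.
Start: joints at [1.006, 0.053, 1.613, -0, 1.476, -0.119], TCP at [0.269, 0.564, 0.231] pointing down, gripper open.
Joint ranges: [-3.01, 3.01], [-1.01, 2.22], [0.06, 2.58], [-1.02, 4.17], [0.09, 2.62], [-3.14, 3.14]. Speed limits (rad/s): [2.57, 2.57, 3.14, 3.14, 3.14, 3.14].

## Interface

Orientations are given as a rotation vector (axis times angle).
In Python, from station import ctrl, optics gives the robot as it stands. The module is installed in compiled form; this text tells all that it offers.
- The arm moves only by the shell command python3 -m handwheel 'ROWS' [OPENING] [FORCE]. ROWS is JSON, one flat list of numbers, 6 for each row, row after row: the shift along the tool's x, y, z in m, then the turn, a rotation vector about the tool's x, y, z in degrees. A call has 1 to 20 rows; each row shifts and turns the commanded pose from where the row before left it, along the tool's axes as they then stand; what a row does not reach is not made up. A row lasts 1/10 s, in which the tool goes at most 50 mm and 8.59 degrees, less where a joint would pass 70% of its speed; a pose out of reach is approached as far as the arm can. A call is refused whole if a number of a shift passes 0.05 or a number of a turn 8.59, either way. A call with a gripper value outside its range is refused whole. OPENING is the closure, from 0 (fully open) to 1 (shut), set as the call begins (- or left out, the last holds). The fingers move at their own pace and stop on an object; FORCE is the grip in N (left out, the last holds). Time passes only in rows, so rows that do not move let the fingers close. It gives the time, the measured TCP pose, the force and the opening at its end, in the units of the state.
- ctrl.get_obs(): the state, without advancing time (a new reading comes with each control period).
- optics.get_image(name): name is "scene" or "top" or "wrist"; returns (picture, depth): 384x512x3 uint8, red, green, blue; 384x512 float32, m along the optical axis (not along the pixel's ray), 0 where there is no reading.
- optics.get_calibration(name): a dict with "fovy" (degrees; the focal length in pixels is half the picture's height over the tangent of half this angle, whatever the lens; pixels are square), "cx", "cy" (the principal point, pixels), "rvec" (rotation vector, rad) and "tvec" (3), from world to camera coordinates, as OpenCV has them; the wrist camera has in their place "mount" (4x4, takes a point from camera to tool coordinates, whose origin is the TCP and whose axes are the flange's). Camera axes: x right, y down, z forward; pixel columns grow to the right and rows downward; lengths in m; the calibration is good to about 2 mm. A picture is of the moment at which its call begins: read the wrist's pose just before it. get_calibration takes no time and is no camera call.
- ctrl.finish_job(): hands the job in, once; it reports no verdict.
The state is a dict: "t": time; "q": joint angles; "dq": joint speeds; "effort": joint torques, N m; "tool_pos": TCP position; "tool_rot": TCP orientation; "contact_force": force on the tool from outside, world axes, zero at the start; "wrist_torque": the same for the moment, N m; "opening": finger opening in m.
Only numpy, scipy, OpenCV 4.12 (cv2) and the standard library are available. Lean on these libraries where they do the work, as an engineer would, in place of code of your own. Each camera call takes 0.05 s, during which the arm holds its last target. There are 200 camera calls.

## Task

The grey sample carriage stands where it is wanted on the optical rail, but it is still loose. Without shifting it along the rail, lock it by turning its black winged clamp knob clockwise (seen from above) until it stops; then set the loose orange dust cap over the cup on the carriage so that it sits fully down and level.

Things in the scene. Friction and masses are not known exactly. Their poses are not given: they have to be found in the camera images.
- knob_grip (a point): Grip point of the black winged clamp knob: on its upright turning axis, 70 mm above the table. The wing is a bar 13 mm thick, 46 long, 28 high (foot at 54, top at 82 mm above the table; carriage top below it at 42). The point turns with the knob: x across the wing's thickness, y along the wing (white dot at its +y end), z up. The cup's axis is 86 mm from the knob's.
- clamp_knob (a joint): Clamp knob, rad: 0 fully loose (wing along the rail, white dot towards the cup), grows clockwise seen from above, 1.5 at the stop, fully tight (wing across the rail). Starts between 0 and 0.3; drags stiffly; starts to grip the rail at about 0.8.
- carriage (a joint): Position of the carriage along the rail, m, -0.063 to 0.063, growing along the rail's +y (from knob towards cup). While loose it slides with 3 N of drag.
- rail: Aluminium optical rail fixed to the table, 300 mm long along its own y, 52 mm wide, 28 mm high (black end blocks 38 mm high); origin under its centre on the table, z up. The grey carriage on it is 64 mm wide, 150 mm long, its top 42 mm above the table.
- cup_rim (a point): Centre of the mouth of the dark upright cup on the carriage, level with its rim, 78 mm above the table; x, y parallel to the rail's, z up. The cup is 44 mm in outer diameter, narrowing to 39 mm over the top 6 mm; it stands 32 mm high on a flange 52 mm across and 4 mm high.
- dust_cap: Loose orange round dust cap, open below: outer diameter 56 mm, inner 50, skirt 14 mm high, inner ceiling 11 mm above the skirt's lower edge. Origin: centre of the skirt's lower edge, z up. On top a black grip knob, 20 mm in diameter, 18 to 44 mm above the origin. Seated, the ceiling rests on the cup's rim: origin 11 mm below the rim.
- cap_grip (a point): Centre of the cap's black grip knob, 34 mm above the cap's lower edge, on its axis.

How it is judged:
On the way, in this order (a step that is already met when the one before it is completed fails the run):
1. the clamp knob is turned clockwise to its stop, the carriage not shifted by more than 10 mm (value of joint clamp_knob above 1.3 rad and distance of cup_rim from where it was at the start of the episode below 0.01 m), for 0.2 s.
2. the dust cap sits on the cup (horizontal distance between dust_cap and cup_rim below 0.006 m and z of dust_cap in the frame of cup_rim below -0.008 m and angle between dust_cap's own z axis and vertical below 0.09 rad), for 0.2 s.
At the end, for the whole second after the job is handed in: The clamp knob stands at its clockwise stop (within 0.2 rad), the carriage is within 10 mm of where it started, and the dust cap rests over the cup at rest: centred within 6 mm, its lower edge 8 to 14 mm below the rim, level within 0.09 rad (all of step 1 and all of step 2 and z of dust_cap in the frame of cup_rim above -0.014 m and linear speed of dust_cap below 0.02 m/s); the robot touches nothing.
It also fails if it takes over 56 s, if anything falls off the work surface, if the arm or the gripper's body presses on something with over 40 N, if the wrist force passes 120 N, or if a joint passes its speed limit or range.

## Working session

There is one attempt and no reset: what is moved stays moved. The work goes in short steps, Python scripts to look and compute and a shell command to move; the robot and the scene stay as the last step left them, time stands still between calls to the robot, and variables do not carry over. Pictures are saved under pics/ and viewed, on a budget of 10 in all, crops included, one or two more only if the job needs it, and the job is handed in when it is done.

```bash
mkdir -p pics; cat > h.py <<'E'
import numpy as np, cv2
from station import ctrl, optics
from scipy.spatial.transform import Rotation as R
def cam(name,obs=None):
    c=optics.get_calibration(name); f=192/np.tan(np.radians(c["fovy"])/2)
    if "mount" in c:
        o=obs or ctrl.get_obs(); M=np.array(c["mount"]); Rt=R.from_rotvec(o["tool_rot"]).as_matrix()
        A=Rt@M[:3,:3]; p=Rt@M[:3,3]+np.array(o["tool_pos"])
    else:
        A=R.from_rotvec(np.ravel(c["rvec"])).as_matrix().T; p=-A@np.ravel(c["tvec"])
    return f,c["cx"],c["cy"],A,p
def ray(C,u,v,z):
    f,cx,cy,A,p=C; d=A@np.array([(u-cx)/f,(v-cy)/f,1]); return p+d*(z-p[2])/d[2]
def pts(C,dep):
    f,cx,cy,A,p=C; v,u=np.mgrid[:384,:512]
    P=np.stack([(u-cx)/f*dep,(v-cy)/f*dep,dep],-1); return P@A.T+p
E
python3 - <<'E'
from h import *
o=ctrl.get_obs(); print(o)
ims=[]
for n in ("top","scene"):
    c=optics.get_calibration(n); print(c); im,d=optics.get_image(n); np.savez(f"{n}.npz",im=im,d=d); cv2.imwrite(f"pics/{n}.png",im[:,:,::-1]);
C=cam("top"); d=np.load("top.npz")["d"]; P=pts(C,d); print(P[192,256],P[100,100],P[300,400])
E
```

```text
{'t': 0.0, 'q': array([ 1.00598937e+00,  5.33964187e-02,  1.61430320e+00, -5.59813507e-07,
        1.47596813e+00, -1.19028683e-01]), 'dq': array([-3.96351717e-04, -1.22514110e-03,  1.12786581e-03, -6.37370236e-05,
        2.61660199e-03,  7.88371004e-04]), 'effort': array([-1.15126924e-03, -3.93672574e+01, -3.70182931e+01, -1.75877130e-04,
        6.86793326e-03,  1.16133347e-05]), 'tool_pos': array([0.26915767, 0.56338833, 0.23003298]), 'tool_rot': array([-0.69428933, -3.06319922,  0.00307047]), 'contact_force': array([ 0.25475611, -0.04840878, -0.71292754]), 'wrist_torque': array([-0.00239697, -0.00498277,  0.06893875]), 'opening': 0.0853647120820088}
{'fovy': 56.59605743987575, 'cx': 253.72088125858795, 'cy': 197.9400008890163, 'rvec': array([ 2.19888896, -2.13564726,  0.15571709]), 'tvec': array([-0.14899405,  0.51334689,  1.08114299])}
{'fovy': 44.7459889571599, 'cx': 253.54037069676005, 'cy': 193.91528288125787, 'rvec': array([ 2.21155618, -0.8371622 ,  0.33714439]), 'tvec': array([-0.45600276,  0.2205527 ,  1.10454195])}
[ 0.54141382 -0.14144799 -0.00217964] [0.76357744 0.30695221 0.17138509] [ 0.09455366 -0.94900467 -0.80709001]
```

View pics/top.png

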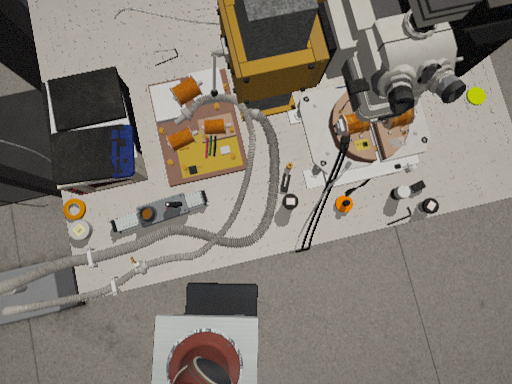

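View pics/scene.png

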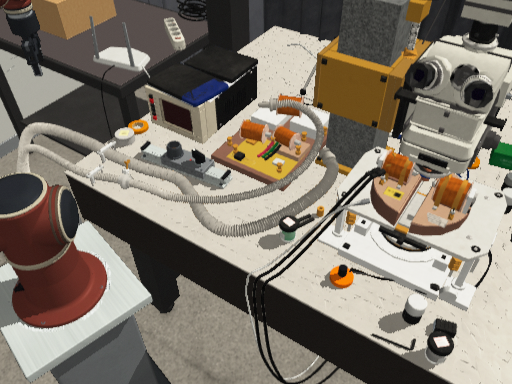

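Top view: the rail runs from about (112,225) to (207,198), with the cup near (147,213) and the knob near (173,205). The orange cap with its black grip is at (344,204). The orange ring at (75,209) is a decoy. A hose runs in front of the rail.

```bash
python3 - <<'E'
from h import *
C=cam("top"); D=np.load("top.npz"); im,d=D["im"],D["d"]; P=pts(C,d)
for n,(u,v) in dict(cup=(147,213),knob=(173,205),cap=(344,204)).items():
    print(n,P[v,u], {z:ray(C,u,v,z)[:2].round(3) for z in (.078,.082,.044)})
print("rail ends",ray(C,112,225,.03),ray(C,207,198,.03))
for n,(x,y,x2,y2,s) in dict(rail=(95,170,225,260,6),cap=(310,170,380,240,6)).items():
    cv2.imwrite(f"pics/{n}.png",cv2.resize(im[y:y2,x:x2,::-1],None,fx=s,fy=s,interpolation=cv2.INTER_CUBIC))
# heights map around
z=P[...,2]
print("heights x10mm, rail zone"); 
for v in range(150,262,6): print(v,' '.join(f"{int(round(z[v,u]*1000)):4d}" for u in range(60,290,8)))
print("cap zone")
for v in range(140,240,8): print(v,' '.join(f"{int(round(z[v,u]*1000)):4d}" for u in range(280,410,8)))
E
```

```text
cup [0.45903867 0.18834848 0.05428828] {0.078: array([0.457, 0.182]), 0.082: array([0.457, 0.181]), 0.044: array([0.46 , 0.191])}
knob [0.48280261 0.10512412 0.08441159] {0.078: array([0.483, 0.106]), 0.082: array([0.483, 0.106]), 0.044: array([0.487, 0.113])}
cap [ 0.5060516  -0.41529197  0.04135705] {0.078: array([ 0.502, -0.405]), 0.082: array([ 0.501, -0.404]), 0.044: array([ 0.506, -0.415])}
rail ends [0.42066658 0.29969809 0.03      ] [0.51321881 0.01192681 0.03      ]
heights x10mm, rail zone
150  168  173  171  171  168  171  172  173  169  170   25   -1   -3   26   70   26   25   23   26   30   28   34   29   21   60    1   23   33    1
156  168  172  170  168  169  169  172  170  170  170   56   -4    4   28   25   27   26   28   26   26   26   27   24   23   55    0    1   33    0
162  171  173  172  171  170  169  172  168  170  172   64    2   -3   23   34   24   24   28   29   29   29   27   28   24   47   -1   -3   29    0
168  171  173  170  171  175  172  170  171  173  170   87   -2    0    4   24   23   40   40   27   27   26   22   20   22   -2    3   -1   29    0
[... 2701 characters left out ...]
 7    2    0   10    8  152   27   29   31   15    8   -2   -2   -1    3    3
188    6    0    0   -1    3    4  143    3   -2    9   -2   -1    1 1139    0   61   62
196    0   60   57    1    1  112   -2   -2   15   -1   -3    1    0    2   15   63    0
204    1   59   61    0   -1    2   -1   16   41   17    1    3    0   -1   -4    0    5
212    2    4    2   -1   66   68    2    3    0   -2    0    1    0    2    2 1139    3
220    1    1    0   -1   50    5   -3    4   -3    1   -2    4    2    0    0    3    3
228    5    0    0    3    0    0   -2    2    3    0    0    3    0 -794 -808 -794 -809
236    1    1    3   13   13    2   -1    2    1 -801 -803 -802 -798 -794 -797 -803 -793
```

View pics/rail.png

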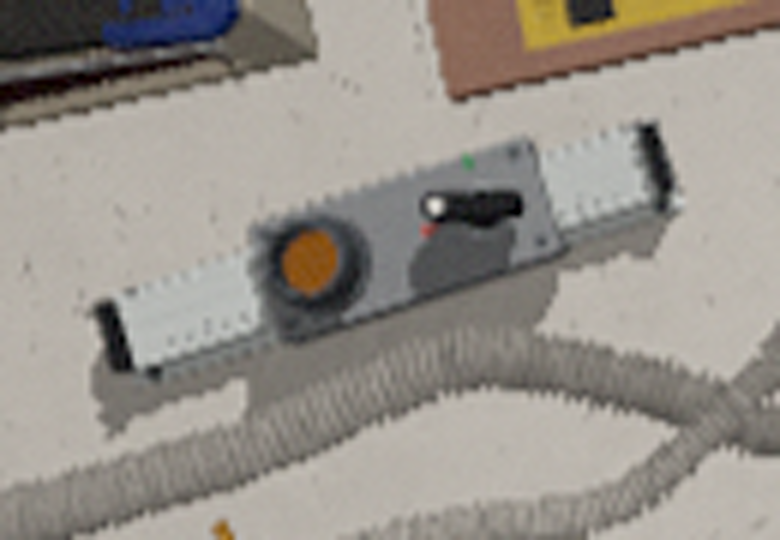

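The crop shows the wing from about crop (425,207), where the white dot is, to (522,205), turned about 0.28 rad clockwise from the rail direction. The cup mouth is at about crop (310,263). Next I work out the hover above the knob.

```bash
cat >> h.py <<'E'
def plan(xyz,ydir=None,o=None):
    o=o or ctrl.get_obs(); Rt=R.from_rotvec(o["tool_rot"]).as_matrix(); dt=Rt.T@(np.array(xyz)-o["tool_pos"])
    print("tool shift mm",(dt*1000).round(1),"pos",o["tool_pos"].round(4),"tool x",Rt[:,0].round(3),"y",Rt[:,1].round(3),"z",Rt[:,2].round(3),"q",o["q"].round(2),"t",round(o["t"],2))
    if ydir is not None:
        y=Rt.T@np.array([*ydir,0]); a=np.degrees(np.arctan2(-y[0],y[1])); a=(a+90)%180-90
        print("turn about tool z deg (mod 180):",a.round(1))
    # levelling: rotation vector (tool) taking tool z to down
    zd=Rt.T@[0,0,-1]; print("tilt rotvec deg",np.degrees(np.cross([0,0,1],zd)).round(2))
E
python3 - <<'E'
from h import *
C=cam("top")
w=lambda u,v,z:ray(C,95+u/6,170+v/6,z)[:2]
a,b=w(425,207,.082),w(522,205,.082); rl,rr=w(113,335,.038),w(655,165,.038)
ang=lambda d:np.degrees(np.arctan2(d[1],d[0]))
print("wing",a,b,(a+b)/2,np.hypot(*(a-b)),ang(a-b),"rail",ang(rl-rr),np.hypot(*(rl-rr)))
cup=w(310,263,.078);print("cup",cup,np.hypot(*(cup-(a+b)/2)),ang(cup-(a+b)/2))
d=a-b; d/=np.hypot(*d)
plan([*(a+b)/2,0.2],[-d[1],d[0]])
print(optics.get_calibration("wrist"))
E
```

```text
wing [0.4838877  0.12683338] [0.48631865 0.07919824] [0.48510318 0.10301581] 0.04769713407926214 92.92141845142547 rail 109.41450402253162 0.2874682006400939
cup [0.45482306 0.18258027] 0.08513159352650544 110.83549045531629
tool shift mm [-393.4 -322.3   30.7] pos [0.2692 0.5634 0.2302] tool x [-0.902  0.431  0.   ] y [ 0.431  0.902 -0.002] z [-0.001 -0.002 -1.   ] q [ 1.01  0.05  1.61  0.    1.48 -0.12] t 0.1
turn about tool z deg (mod 180): 61.5
tilt rotvec deg [-0.11 -0.01  0.  ]
{'fovy': 58.47341337253479, 'cx': 255.4514833124782, 'cy': 196.63998448100446, 'mount': array([[ 2.18766389e-04, -9.49837743e-01, -3.12743048e-01,
         8.12513956e-02],
       [ 9.99999964e-01,  2.56358633e-04, -7.90832085e-05,
        -2.41689350e-04],
       [ 1.55290596e-04, -3.12743020e-01,  9.49837765e-01,
        -1.42692466e-01],
       [ 0.00000000e+00,  0.00000000e+00,  0.00000000e+00,
         1.00000000e+00]])}
```

```bash
python3 -m handwheel '[-0.036,-0.0293,0,0,0,0,-0.036,-0.0293,0,0,0,0,-0.036,-0.0293,0,0,0,0,-0.036,-0.0293,0,0,0,0,-0.036,-0.0293,0,0,0,0,-0.036,-0.0293,0,0,0,0,-0.036,-0.0293,0,0,0,0,-0.036,-0.0293,0,0,0,0,-0.036,-0.0293,0,0,0,0,-0.036,-0.0293,0.015,0,0,0,-0.033,-0.0293,0.015,0,0,0,0,0,0,0,0,7.7,0,0,0,0,0,7.7,0,0,0,0,0,7.7,0,0,0,0,0,7.7,0,0,0,0,0,7.7,0,0,0,0,0,7.7,0,0,0,0,0,7.7,0,0,0,0,0,7.6,0,0,0,0,0,0]' 0
python3 - <<'E'
from h import *
plan([0.4851,0.103,0.2],[-.9987,-.051])
o=ctrl.get_obs(); im,d=optics.get_image("wrist"); np.savez("w1.npz",im=im,d=d,**{k:o[k] for k in("tool_pos","tool_rot")})
cv2.imwrite("pics/w1.png",im[:,:,::-1])
E
```

```text
t: 2.1
tool_pos: [0.4848, 0.1036, 0.2008]
tool_rot: [-2.163, -2.278, 0.001]
contact_force: [-0.6, -0.4, 0.3]
opening: 0.0851
tool shift mm [-0.6  0.3  0.8] pos [0.4848 0.1036 0.2008] tool x [-0.052  0.999 -0.   ] y [ 0.999  0.052 -0.001] z [-0.001 -0.    -1.   ] q [ 0.06 -0.24  1.94 -0.    1.45  0.01] t 2.1
turn about tool z deg (mod 180): 0.0
tilt rotvec deg [-0.05  0.    0.  ]
```

View pics/w1.png

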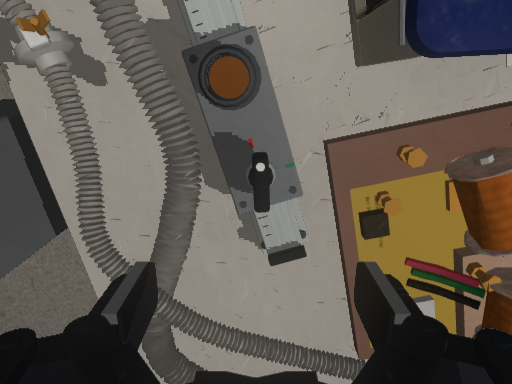

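The wrist view shows the wing from (261,153) to (262,211), white dot at (260,167), and the cup rim centred near (229,76). The fingers' centre line runs along image columns, across the wing.

```bash
python3 - <<'E'
from h import *
D=np.load("w1.npz"); o=ctrl.get_obs(); C=cam("wrist",D)
im=D["im"]; P=pts(C,D["d"]); z=P[...,2]
top=(np.abs(z-.082)<.006)&(im.max(-1)<60); top[:140]=0; top[225:]=0; top[:,:235]=0; top[:,290:]=0
w=cv2.minAreaRect(P[top][:,:2].astype(np.float32)*1000); print("wing",w,top.sum())
m=P[top][:,:2]; print("mean",m.mean(0),"median z",np.median(z[top])); u=np.linalg.svd(m-m.mean(0),full_matrices=False)[2][0]; print("dir",np.degrees(np.arctan2(u[1],u[0])))
rim=(np.abs(z-.078)<.006); rim[130:]=0; rim[:,:180]=0; rim[:,280:]=0
e,r=cv2.minEnclosingCircle(P[rim][:,:2].astype(np.float32)); print("cup",e,r,ray(C,229,76,.078))
print("wing ray",ray(C,261,154,.082),ray(C,262,211,.082))
print("carriage ends z check",z[60:70,290:300].mean(),[P[v,260] for v in (215,230)])
E
```

```text
wing ((487.65081787109375, 107.77735900878906), (12.806861877441406, 44.73703384399414), 5.388598918914795) 795
mean [0.48771633 0.10753427] median z 0.08161159688963371
dir -84.69216702407778
cup (0.4580332040786743, 0.1876009851694107) 0.021867966279387474 [0.45994144 0.18828278 0.078     ]
wing ray [0.4864645  0.13276676 0.082     ] [0.48995538 0.08597109 0.082     ]
carriage ends z check 0.0032629241233479967 [array([0.490341  , 0.06139081, 0.02792164]), array([0.49124979, 0.0452686 , 0.02777981])]
```

```bash
python3 -m handwheel '[0.004,0.003,0.03,0,0,-2.3,0,0,0.03,0,0,0,0,0,0.03,0,0,0,0,0,0.03,0,0,0,0,0,0.028,0,0,0,0,0,0,0,0,0]' 0
python3 -m handwheel '[0,0,0,0,0,0,0,0,0,0,0,0,0,0,0,0,0,0,0,0,0,0,0,0,0,0,0,0,0,0,0,0,0,0,0,0,0,0,0,0,0,0,0,0,0,0,0,0,0,0,0,0,0,0,0,0,0,0,0,0]' 1 80
```

```text
t: 2.75
tool_pos: [0.4839, 0.1075, 0.0487]
tool_rot: [-2.11, -2.319, 0.011]
contact_force: [-1.0, 0.1, -0.6]
opening: 0.0851
t: 3.75
tool_pos: [0.4888, 0.1078, 0.0554]
tool_rot: [2.116, 2.321, 0.001]
contact_force: [-2.8, -0.4, 7.7]
opening: 0.0116
```

```bash
python3 -m handwheel '[0,0,0,0,0,6,0,0,0,0,0,6,0,0,0,0,0,6,0,0,0,0,0,6,0,0,0,0,0,6,0,0,0,0,0,6,0,0,0,0,0,6,0,0,0,0,0,6,0,0,0,0,0,6,0,0,0,0,0,6,0,0,0,0,0,0,0,0,0,0,0,0]'
python3 -c "
from h import *
plan([.4888,.1078,.055]); o=ctrl.get_obs(); print(o['wrist_torque'],o['contact_force'])"
```

```text
t: 4.95
tool_pos: [0.4881, 0.111, 0.0554]
tool_rot: [-2.988, -0.949, -0.003]
contact_force: [-4.6, 12.1, 9.4]
opening: 0.0118
tool shift mm [-1.3  3.1  0.4] pos [0.4881 0.111  0.0554] tool x [0.817 0.577 0.004] y [ 0.577 -0.817 -0.006] z [-0.     0.007 -1.   ] q [ 0.07 -0.07  2.04  0.01  1.16  1.02] t 4.95
tilt rotvec deg [-0.34 -0.23  0.  ]
[ 1.77248109  1.13292353 -0.0521394 ] [-4.59468846 12.11834288  9.37242475]
```

```bash
python3 -m handwheel '[0,0,0,0,0,4,0,0,0,0,0,4,0,0,0,0,0,4,0,0,0,0,0,2,0,0,0,0,0,0,0,0,0,0,0,0]'
python3 -c "
from h import *
plan([.4888,.1078,.055]); o=ctrl.get_obs(); print(o['wrist_torque'],o['contact_force'])"
```

```text
t: 5.55
tool_pos: [0.4877, 0.112, 0.0555]
tool_rot: [-3.078, -0.584, -0.001]
contact_force: [-5.8, 15.3, 10.4]
opening: 0.0116
tool shift mm [-0.6  4.3  0.4] pos [0.4877 0.112  0.0555] tool x [0.931 0.366 0.002] y [ 0.366 -0.931 -0.008] z [-0.001  0.008 -1.   ] q [ 0.07 -0.07  2.04  0.01  1.17  1.26] t 5.55
tilt rotvec deg [-0.46 -0.13  0.  ]
[2.47666818 1.35501793 1.32376082] [-5.78415433 15.32328054 10.39683832]
```

```bash
python3 -m handwheel '[0.001,-0.003,0,0,0,2,0,0,0,0,0,2,0,0,0,0,0,2,0,0,0,0,0,0,0,0,0,0,0,0]'
python3 -c "
from h import *
plan([.4888,.1078,.055]); o=ctrl.get_obs(); print(o['wrist_torque'],o['contact_force'])"
```

```text
t: 6.05
tool_pos: [0.4876, 0.1127, 0.0555]
tool_rot: [-3.11, -0.432, 0.002]
contact_force: [-7.0, 7.5, 11.3]
opening: 0.0116
tool shift mm [-0.1  5.   0.5] pos [0.4876 0.1127 0.0555] tool x [ 0.962  0.273 -0.001] y [ 0.273 -0.962 -0.002] z [-0.001  0.001 -1.   ] q [ 0.08 -0.06  2.04  0.    1.17  1.37] t 6.05
tilt rotvec deg [-0.09  0.05  0.  ]
[0.99863352 1.4058871  2.79994128] [-7.01712152  7.48274602 11.27288434]
```

```bash
python3 -m handwheel '[0,0,0,0,0,0,0,0,0,0,0,0,0,0,0,0,0,0,0,0,0,0,0,0,0,0,-0.02,0,0,0,0,0,-0.04,0,0,0,0,0,-0.04,0,0,0,0,0,-0.045,0,0,0,0,0,0,0,0,0]' 0.5
python3 - <<'E'
from h import *
plan([.4888,.1078,.2])
o=ctrl.get_obs(); im,d=optics.get_image("wrist"); np.savez("w2.npz",im=im,d=d,**{k:o[k] for k in("tool_pos","tool_rot")})
cv2.imwrite("pics/w2.png",im[:,:,::-1])
E
```

```text
t: 6.95
tool_pos: [0.4919, 0.1111, 0.2063]
tool_rot: [3.113, 0.416, 0.021]
contact_force: [-0.1, -0.2, -0.0]
opening: 0.0428
tool shift mm [-3.9  2.4  6.3] pos [0.4919 0.1111 0.2063] tool x [0.965 0.263 0.013] y [ 0.263 -0.965  0.003] z [ 0.014  0.001 -1.   ] q [ 0.07 -0.24  1.92  0.    1.44  1.38] t 6.95
tilt rotvec deg [ 0.15 -0.77  0.  ]
```

View pics/w2.png

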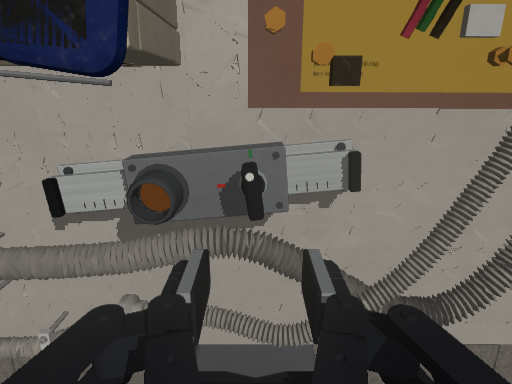

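The wing now stands across the rail, from about (249,163) to (256,219), with the dot end near the green mark. I'll measure the angles and the cup position.

```bash
python3 - <<'E'
from h import *
D=np.load("w2.npz"); C=cam("wrist",D); im=D["im"]; P=pts(C,D["d"]); z=P[...,2]
top=(np.abs(z-.082)<.006)&(im.max(-1)<60); top[:150]=0; top[230:]=0; top[:,:235]=0; top[:,275:]=0
w=cv2.minAreaRect(P[top][:,:2].astype(np.float32)*1000); print("wing",w)
m=P[top][:,:2]; u=np.linalg.svd(m-m.mean(0),full_matrices=False)[2][0]; print("dir",np.degrees(np.arctan2(u[1],u[0])),m.mean(0))
rim=(np.abs(z-.078)<.005); rim[:150]=0; rim[230:]=0; rim[:,:100]=0; rim[:,200:]=0
e,r=cv2.minEnclosingCircle(P[rim][:,:2].astype(np.float32)); print("cup",e,r)
# rail direction by its end blocks at 38 mm
a,b=ray(C,54,198,.038),ray(C,354,171,.038); print("rail",np.degrees(np.arctan2(*(a-b)[1::-1])),np.hypot(*(a-b)[:2]))
T=np.load("top.npz"); C=cam("top"); P=pts(C,T["d"]); z=P[...,2]; im=T["im"]
k=(z>.036)&(z<.048)&(im.max(-1)<70); s=np.zeros_like(k); s[195:213,335:353]=1; k&=s.astype(bool)
print("cap grip top",P[k].mean(0),k.sum())
h=cv2.cvtColor(im,cv2.COLOR_RGB2HSV); o=(h[...,0]<25)&(h[...,1]>150)&(h[...,2]>120); o[:190]=0;o[222:]=0;o[:,:330]=0;o[:,360:]=0
(cx,cy),rr=cv2.minEnclosingCircle(np.argwhere(o)[:,::-1].astype(np.float32)); print("cap px",cx,cy,rr,ray(C,cx,cy,.016))
plan([.49,-.41,.25])
E
```

```text
wing ((486.3692932128906, 112.47822570800781), (45.317359924316406, 13.149614334106445), 24.209068298339844)
dir -155.92333487697394 [0.48625279 0.11220683]
cup (0.45642733573913574, 0.1927921026945114) 0.021661963313817978
rail 110.51834192839819 0.2851459819177024
cap grip top [ 0.51057195 -0.42049822  0.04382602] 25
cap px 343.68994140625 203.3435821533203 8.51506519317627 [ 0.51102505 -0.42128835  0.016     ]
tool shift mm [-136.7  502.7  -47.6] pos [0.4902 0.111  0.2028] tool x [0.965 0.263 0.008] y [ 0.263 -0.965  0.002] z [ 0.008  0.001 -1.   ] q [ 0.07 -0.23  1.93 -0.    1.44  1.38] t 7.0
tilt rotvec deg [ 0.09 -0.47  0.  ]
```

The wing is at 86° to the rail (1.5 rad, at the stop), and the carriage appears to have moved about 5 mm. I'll check that with the top camera once the arm is clear. Now to the cap, with the wrist camera turned away from the cables.

```bash
python3 -m handwheel '[0,0,-0.03,0,0,0,-0.01,0.0432,-0.027,0,0,0,-0.01,0.0432,0,0,0,0,-0.01,0.0432,0,0,0,0,-0.01,0.0432,0,0,0,0,-0.01,0.0432,0,0,0,0,-0.01,0.0432,0,0,0,0,-0.01,0.0432,0,0,0,0,-0.01,0.0432,0,0,0,0,-0.01,0.0432,0,0,0,0,-0.01,0.0432,0,0,0,0,-0.01,0.0432,0,0,0,0,-0.01,0.0432,0,0,0,0,0,0,0,0,0,0]'
python3 -m handwheel '[0,0,0,0,0,8.2,0,0,0,0,0,8.2,0,0,0,0,0,8.2,0,0,0,0,0,8.2,0,0,0,0,0,8.2,0,0,0,0,0,8.2,0,0,0,0,0,8.2,0,0,0,0,0,8.2,0,0,0,0,0,8.2,0,0,0,0,0,8.2,0,0,0,0,0,8.2,0,0,0,0,0,0,0,0,0,0,0,0]' 0.4
python3 - <<'E'
from h import *
plan([.511,-.421,.2])
o=ctrl.get_obs(); im,d=optics.get_image("wrist"); np.savez("w3.npz",im=im,d=d,**{k:o[k] for k in("tool_pos","tool_rot")})
t,dt=optics.get_image("top"); np.savez("top2.npz",im=t,d=dt)
T=np.load("top.npz"); cr=lambda a:cv2.resize(a[180:250,100:215,::-1],None,fx=4,fy=4,interpolation=cv2.INTER_CUBIC)
a=np.hstack([cr(T["im"]),np.zeros((280,20,3),np.uint8),cr(t)])[:, :]
cv2.imwrite("pics/w3.png",np.vstack([im[:,:,::-1],cv2.resize(a,(512,int(a.shape[0]*512/a.shape[1])))]))
# cup orange content and white dot/carriage shift by template matching top before/after
g=lambda a:cv2.cvtColor(a,cv2.COLOR_RGB2GRAY).astype(np.float32)
p=g(T["im"])[202:226,136:160]; q=g(t)[196:232,130:166]
r=cv2.matchTemplate(q,p,cv2.TM_CCOEFF_NORMED); print(np.unravel_index(r.argmax(),r.shape),r.max(),"phase px",cv2.phaseCorrelate(p,g(t)[202:226,136:160]))
C=cam("top")
for A in(T,{"im":t,"d":dt}):
    h=cv2.cvtColor(A["im"],cv2.COLOR_RGB2HSV);k=(h[...,0]<25)&(h[...,1]>150)&(h[...,2]>90); s=np.zeros_like(k); s[200:228,134:162]=1
    v,u=np.nonzero(k&s); print("orange",u.mean(),v.mean(),len(u),ray(C,u.mean(),v.mean(),.055))
E
```

```text
t: 8.4
tool_pos: [0.5066, -0.4233, 0.2508]
tool_rot: [-3.113, -0.409, 0.005]
contact_force: [0.3, 0.1, -1.2]
opening: 0.0431
t: 9.7
tool_pos: [0.5081, -0.4184, 0.2531]
tool_rot: [-2.496, 1.907, 0.003]
contact_force: [-0.0, -0.3, 0.3]
opening: 0.0515
tool shift mm [ 3.4 -2.2 53. ] pos [ 0.5081 -0.4184  0.2531] tool x [ 0.263 -0.965 -0.002] y [-0.965 -0.263  0.001] z [-0.001  0.001 -1.   ] q [-0.8   0.12  1.51  0.    1.52  2.07] t 9.7
tilt rotvec deg [ 0.05  0.1  -0.  ]
(np.int64(7), np.int64(4)) 0.96915334 phase px ((-1.2200047114421722, 0.31255461275951113), 0.7510131932795048)
orange 146.1818181818182 213.13636363636363 66 [0.45850123 0.19058356 0.055     ]
orange 144.5483870967742 213.6290322580645 62 [0.45686394 0.19539575 0.055     ]
```

View pics/w3.png

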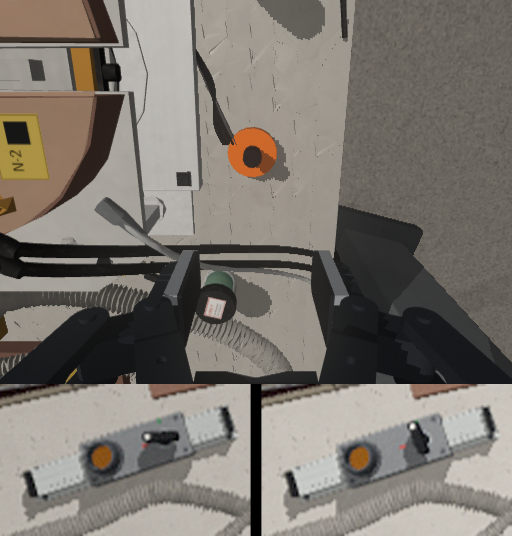

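Wrist view: the orange cap is at (252,152) with its grip at (253,156), and a flat dark lever ends beside it at (232,143). The paired top crops show the wing across the rail and the carriage shifted about 5 mm, inside the 10 mm allowance.

```bash
python3 - <<'E'
from h import *
D=np.load("w3.npz"); C=cam("wrist",D); im=D["im"]; P=pts(C,D["d"]); z=P[...,2]
h=cv2.cvtColor(im,cv2.COLOR_RGB2HSV)
s=np.zeros(z.shape,bool); s[110:200,215:300]=1
o=s&(h[...,0]<25)&(h[...,1]>150)&(z>.01)
(cx,cy),r=cv2.minEnclosingCircle(np.argwhere(o)[:,::-1].astype(np.float32))
print("orange",P[o][:,:2].mean(0),np.median(z[o]),"circ",cx,cy,r,ray(C,cx,cy,.015),r*2/C[0]*D["d"][o].mean())
k=s&(z>.037)&(z<.05)&(im.max(-1)<80); e=cv2.minEnclosingCircle(P[k][:,:2].astype(np.float32)); print("grip top",P[k].mean(0),e,k.sum())
for (u,v) in ((200,60),(208,85),(215,105),(222,125),(228,140)): print(u,v,P[v,u].round(3))
plan([*e[0],.06])
E
```

```text
orange [ 0.51256039 -0.42524266] 0.014009706860812987 circ 251.94131469726562 151.91043090820312 24.59123420715332 [ 0.51262035 -0.42434547  0.015     ] 0.05491141292725753
grip top [ 0.51236212 -0.42395431  0.04363371] ((0.5121147036552429, -0.42363089323043823), 0.009901333600282669) 285
200 60 [ 0.59  -0.503  0.009]
208 85 [ 0.577 -0.481  0.006]
215 105 [ 0.565 -0.463  0.009]
222 125 [ 0.552 -0.444  0.012]
228 140 [ 0.542 -0.43   0.013]
tool shift mm [  5.9  -2.6 193.6] pos [ 0.5082 -0.4187  0.2536] tool x [ 0.262 -0.965 -0.001] y [-0.965 -0.262  0.   ] z [-0.001  0.001 -1.   ] q [-0.8   0.12  1.51  0.    1.52  2.07] t 9.8
tilt rotvec deg [ 0.03  0.05 -0.  ]
```

```bash
python3 -m handwheel '[0.006,-0.0026,0.04,0,0,0,0,0,0.04,0,0,0,0,0,0.04,0,0,0,0,0,0.04,0,0,0,0,0,0.04,0,0,0,0,0,0.02,0,0,0,0,0,0.0125,0,0,0,0,0,0,0,0,0,0,0,0,0,0,0]'
python3 -m handwheel '[0,0,0,0,0,0,0,0,0,0,0,0,0,0,0,0,0,0,0,0,0,0,0,0,0,0,0,0,0,0,0,0,0,0,0,0,0,0,0,0,0,0]' 1 50
```

```text
t: 10.7
tool_pos: [0.5131, -0.4249, 0.0231]
tool_rot: [2.494, -1.91, 0.003]
contact_force: [-0.8, -0.2, 0.4]
opening: 0.0508
t: 11.4
tool_pos: [0.5134, -0.4253, 0.024]
tool_rot: [2.493, -1.911, 0.005]
contact_force: [-0.6, 1.2, 6.3]
opening: 0.0183
```

Gripped, but a bit high (grasp point about 43 mm). I'll regrip 6 mm lower.

```bash
python3 -m handwheel '[0,0,0,0,0,0,0,0,0,0,0,0,0,0,0.006,0,0,0,0,0,0,0,0,0]' 0.6
python3 -m handwheel '[0,0,0,0,0,0,0,0,0,0,0,0,0,0,0,0,0,0,0,0,0,0,0,0,0,0,0,0,0,0,0,0,0,0,0,0]' 1 50
python3 -m handwheel '[0,0,-0.02,0,0,0,0,0,-0.04,0,0,0,0,0,-0.04,0,0,0,0,0,-0.05,0,0,0,0,0,-0.05,0,0,0,0,0,-0.03,0,0,0,0,0,0,0,0,0]'
python3 -c "
from h import *
plan([.4564,.1928,.25])"
```

```text
t: 11.8
tool_pos: [0.5115, -0.4234, 0.0141]
tool_rot: [-2.493, 1.911, 0.004]
contact_force: [-0.3, 0.5, 0.1]
opening: 0.0345
t: 12.4
tool_pos: [0.5124, -0.4242, 0.0158]
tool_rot: [2.493, -1.911, 0.0]
contact_force: [-0.3, -0.1, -0.9]
opening: 0.0183
t: 13.1
tool_pos: [0.5145, -0.4264, 0.2541]
tool_rot: [2.492, -1.91, 0.02]
contact_force: [0.5, 0.2, 0.4]
opening: 0.0187
tool shift mm [-613.1 -104.8   -2.1] pos [ 0.5145 -0.4264  0.2541] tool x [ 0.26  -0.966  0.011] y [-0.966 -0.26  -0.006] z [ 0.009 -0.009 -1.   ] q [-0.8   0.13  1.49 -0.    1.51  2.08] t 13.1
tilt rotvec deg [-0.35 -0.64  0.  ]
```

```bash
python3 -m handwheel '[0,0,0,0,0,-8.2,0,0,0,0,0,-8.2,0,0,0,0,0,-8.2,0,0,0,0,0,-8.2,0,0,0,0,0,-8.2,0,0,0,0,0,-8.2,0,0,0,0,0,-8.2,0,0,0,0,0,-8.2,0,0,0,0,0,-8.2,0,0,0,0,0,-8.2,0,0,0,0,0,-8.2,0,0,0,0,0,0]'
python3 -m handwheel '[0.0074,-0.0438,0,0,0,0,0.0074,-0.0438,0,0,0,0,0.0074,-0.0438,0,0,0,0,0.0074,-0.0438,0,0,0,0,0.0074,-0.0438,0,0,0,0,0.0074,-0.0438,0,0,0,0,0.0074,-0.0438,0,0,0,0,0.0074,-0.0438,0,0,0,0,0.0074,-0.0438,0,0,0,0,0.0074,-0.0438,0,0,0,0,0.0074,-0.0438,0,0,0,0,0.0074,-0.0438,0,0,0,0,0.0074,-0.0438,0,0,0,0,0.0074,-0.0438,0,0,0,0,0,0,0,0,0,0,0,0,0,0,0,0]'
python3 - <<'E'
from h import *
plan([.4564,.1928,.16])
o=ctrl.get_obs(); im,d=optics.get_image("wrist"); np.savez("w4.npz",im=im,d=d,**{k:o[k] for k in("tool_pos","tool_rot")})
cv2.imwrite("pics/w4.png",im[:,:,::-1])
E
```

```text
t: 14.3
tool_pos: [0.512, -0.4238, 0.2442]
tool_rot: [-3.112, -0.416, 0.002]
contact_force: [0.3, -0.4, -0.6]
opening: 0.0187
t: 15.9
tool_pos: [0.4503, 0.1954, 0.245]
tool_rot: [3.113, 0.417, -0.002]
contact_force: [-0.6, 0.4, -1.7]
opening: 0.0186
tool shift mm [ 5.3  4.  85. ] pos [0.4503 0.1954 0.245 ] tool x [ 0.965  0.263 -0.001] y [ 0.263 -0.965  0.   ] z [-0.001 -0.001 -1.   ] q [ 0.26 -0.28  1.9  -0.    1.53  1.56] t 15.9
tilt rotvec deg [ 0.02  0.08 -0.  ]
```

View pics/w4.png

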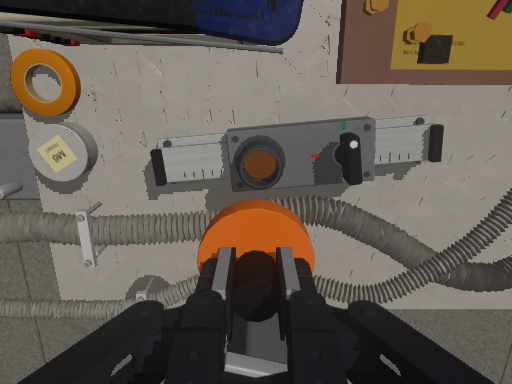

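The cap is held (orange disc centred about (256,258)) and the cup rim is at about (259,162). I'll measure both in this one picture.

```bash
cat > m.py <<'E'
from h import *
import sys
D=np.load(sys.argv[1]); C=cam("wrist",D); im=D["im"]; P=pts(C,D["d"]); z=P[...,2]; tp=D["tool_pos"]
rim=(np.abs(z-.078)<.005)&(np.hypot(P[...,0]-.4564,P[...,1]-.1928)<.03)
rim&=np.hypot(P[...,0]-.4564,P[...,1]-.1928)<.03
cup,r=cv2.minEnclosingCircle(P[rim][:,:2].astype(np.float32)); print("cup",np.round(cup,4),r,rim.sum())
h=cv2.cvtColor(im,cv2.COLOR_RGB2HSV); zc=tp[2]-.0158+.014
o=(h[...,0]<25)&(h[...,1]>150)&(np.abs(z-zc)<.008)&(np.hypot(P[...,0]-tp[0],P[...,1]-tp[1])<.045)
Q=P[o]; A=np.c_[Q[:,:2]-tp[:2],np.ones(len(Q))]; c=np.linalg.lstsq(A,Q[:,2],rcond=None)[0]; print("cap plane slope rad",c[:2].round(3),"h",c[2]-tp[2],len(Q))
q=Q[:,:2]; q=q[cv2.convexHull(q.astype(np.float32),returnPoints=False).ravel()]
# circle of radius 28 fit to visible outer (far) hull points
q=q[(q-tp[:2])@R.from_rotvec(D["tool_rot"]).as_matrix()[:2,0]>0]
from scipy.optimize import least_squares
s=least_squares(lambda p:np.hypot(*(q-p).T)-.028,tp[:2]); print("cap centre",s.x.round(4),"minus tcp",(s.x-tp[:2]).round(4),np.abs(s.fun).max())
plan([*(tp[:2]+np.array(cup)-s.x),.11])
E
python3 m.py w4.npz
```

```text
cup [0.4561 0.1929] 0.02173442952334881 563
cap plane slope rad [-0.101 -0.028] h 3.932249672358723e-05 4769
cap centre [0.4493 0.1954] minus tcp [-0.001  0.   ] 0.00038097341331869497
tool shift mm [  6.    3.2 135.1] pos [0.4507 0.1945 0.2451] tool x [ 0.965  0.262 -0.001] y [ 0.262 -0.965  0.001] z [-0.001 -0.001 -1.   ] q [ 0.26 -0.28  1.9  -0.    1.53  1.56] t 15.95
tilt rotvec deg [ 0.03  0.06 -0.  ]
```

```bash
cat >> m.py <<'E'
for rad in (.02,.024,.027):
    Qi=Q[np.hypot(*(Q[:,:2]-s.x).T)<rad]; Qi=Qi[Qi[:,2]>np.median(Qi[:,2])-.004]
    A=np.c_[Qi[:,:2]-tp[:2],np.ones(len(Qi))]; c=np.linalg.lstsq(A,Qi[:,2],rcond=None)[0]; print(rad,c.round(4)[:2],c[2]-tp[2],len(Qi),Qi[:,2].std())
E
python3 m.py w4.npz
```

```text
cup [0.4561 0.1929] 0.02173442952334881 563
cap plane slope rad [-0.101 -0.028] h 3.932249672358723e-05 4769
cap centre [0.4493 0.1954] minus tcp [-0.001  0.   ] 0.00038097341331869497
tool shift mm [  6.    3.2 135.1] pos [0.4507 0.1945 0.2451] tool x [ 0.965  0.262 -0.001] y [ 0.262 -0.965  0.001] z [-0.001 -0.001 -1.   ] q [ 0.26 -0.28  1.9  -0.    1.53  1.56] t 15.95
tilt rotvec deg [ 0.03  0.06 -0.  ]
0.02 [-0.0499 -0.0133] -0.00018908008309537205 1701 0.0013366895579144595
0.024 [-0.0265 -0.007 ] -0.000507353567612806 2803 0.0011126938609038355
0.027 [-0.0147 -0.0038] -0.0006886329281783343 3909 0.0009941698421842083
```

```bash
python3 -m handwheel '[0.0055,0.003,0.03,0,0,0,0,0,0.04,0,0,0,0,0,0.04,0,0,0,0,0,0.03,0,0,0,0,0,0,0,0,0,0,0,0,0,0,0]'
python3 - <<'E'
from h import *
o=ctrl.get_obs(); im,d=optics.get_image("wrist"); np.savez("w5.npz",im=im,d=d,**{k:o[k] for k in("tool_pos","tool_rot")})
cv2.imwrite("pics/w5.png",im[:,:,::-1])
E
python3 m.py w5.npz
```

```text
t: 16.55
tool_pos: [0.4573, 0.1921, 0.106]
tool_rot: [3.114, 0.413, -0.001]
contact_force: [0.7, 0.2, 0.4]
opening: 0.0184
cup [0.477  0.1973] 0.004680406767874956 8
cap plane slope rad [-0.101 -0.028] h 6.944735336657237e-05 4777
cap centre [0.4563 0.1922] minus tcp [-0.001   0.0001] 0.00037479348360269435
tool shift mm [20.1  0.8 -2.4] pos [0.4584 0.1926 0.1076] tool x [0.965 0.261 0.003] y [ 0.261 -0.965  0.   ] z [ 0.002  0.001 -1.   ] q [ 0.25 -0.15  2.02 -0.    1.27  1.55] t 16.6
tilt rotvec deg [ 0.01 -0.15  0.  ]
0.02 [-0.0471 -0.0134] -0.0001689882628437972 1698 0.001350806881347611
0.024 [-0.0247 -0.0076] -0.0004909220544160736 2813 0.0011223517981429774
0.027 [-0.0162 -0.0043] -0.0006351695666921287 3920 0.00100538973108335
```

View pics/w5.png

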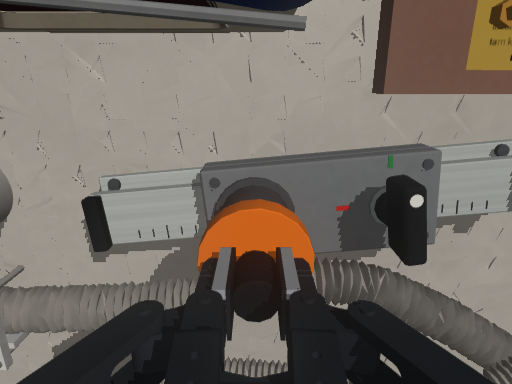

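The cap is over the cup and lined up to about 1–2 mm. Lowering gently.

```bash
python3 -m handwheel '[-0.001,0,0.006,0,0,0,0,0,0.006,0,0,0,0,0,0.005,0,0,0,0,0,0.004,0,0,0,0,0,0,0,0,0,0,0,0,0,0,0]'
python3 -m handwheel '[0,0,0.002,0,0,0,0,0,0.002,0,0,0,0,0,0,0,0,0,0,0,0,0,0,0]'
```

```text
t: 17.2
tool_pos: [0.456, 0.193, 0.0847]
tool_rot: [3.114, 0.417, -0.0]
contact_force: [0.2, -0.5, -0.9]
opening: 0.0185
t: 17.6
tool_pos: [0.4566, 0.193, 0.0819]
tool_rot: [-3.114, -0.417, -0.001]
contact_force: [-1.3, -0.4, 5.2]
opening: 0.0187
```

Contact of 5 N came at the expected height (0.082 against a predicted 0.083). Releasing and backing off.

```bash
python3 -m handwheel '[0,0,0,0,0,0,0,0,0,0,0,0,0,0,0,0,0,0,0,0,0,0,0,0,0,0,-0.02,0,0,0,0,0,-0.03,0,0,0,0,0,-0.04,0,0,0,0,0,-0.04,0,0,0,-0.03,0,-0.02,0,0,0,-0.03,0,0,0,0,0,0,0,0,0,0,0,0,0,0,0,0,0]' 0.5
python3 - <<'E'
from h import *
o=ctrl.get_obs(); D=dict(tool_pos=o["tool_pos"],tool_rot=o["tool_rot"]); im,d=optics.get_image("wrist"); cv2.imwrite("pics/w6.png",im[:,:,::-1])
C=cam("wrist",D); P=pts(C,d); z=P[...,2]; h=cv2.cvtColor(im,cv2.COLOR_RGB2HSV)
near=np.hypot(P[...,0]-.4564,P[...,1]-.1928)
k=(im.max(-1)<80)&(near<.025)&(np.abs(z-.111)<.01); print("grip top",P[k].mean(0),k.sum(),cv2.minEnclosingCircle(P[k][:,:2].astype(np.float32)))
q=(h[...,0]<25)&(h[...,1]>150)&(near<.035)&(np.abs(z-.081)<.004)
Q=P[q]; A=np.c_[Q[:,:2]-[.4564,.1928],np.ones(len(Q))]; print("cap plane",np.linalg.lstsq(A,Q[:,2],rcond=None)[0],np.median(Q[:,2]),cv2.minEnclosingCircle(Q[:,:2].astype(np.float32)))
w=(np.abs(z-.082)<.006)&(im.max(-1)<60)&(np.hypot(P[...,0]-.4864,P[...,1]-.1125)<.035); m=P[w][:,:2]; u=np.linalg.svd(m-m.mean(0),full_matrices=False)[2][0]; print("wing",m.mean(0),np.degrees(np.arctan2(u[1],u[0]))%180)
t,dt=optics.get_image("top"); T=np.load("top2.npz"); print(o["tool_pos"],o["contact_force"],o["opening"],o["t"])
g=lambda a:cv2.cvtColor(a,cv2.COLOR_RGB2GRAY).astype(np.float32)
E
```

```text
t: 18.8
tool_pos: [0.3982, 0.1771, 0.2307]
tool_rot: [-3.114, -0.417, -0.001]
contact_force: [0.2, -0.3, -0.1]
opening: 0.0429
grip top [0.45580848 0.19332314 0.11084553] 547 ((0.4554572105407715, 0.19354060292243958), 0.009995597414672375)
cap plane [9.28936052e-05 8.98502266e-04 8.09574306e-02] 0.08096707161629163 ((0.45543113350868225, 0.1930876076221466), 0.02794923074543476)
wing [0.4847777 0.1130357] 24.915148010846707
[0.39817398 0.17710557 0.23067536] [ 0.18904072 -0.33834263 -0.14542437] 0.04290878192948578 18.8
```

View pics/w6.png

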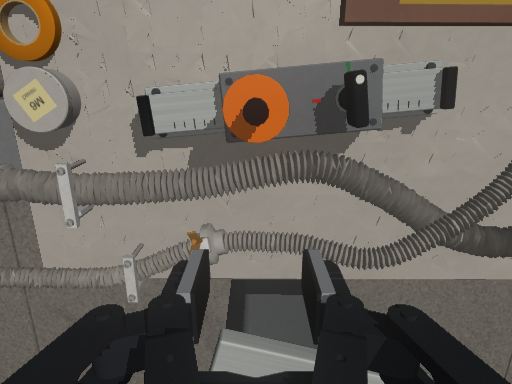

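The cap (256,108) sits level on the cup, its plate at 81.0 mm, which is exactly the seated height. The wing is across the rail at (356,98). Handing in.

```bash
python3 -c "
from station import ctrl
print(ctrl.finish_job())"
```

```text
the job is handed in; nothing more can be done
None
```

I turned the clamp knob clockwise to its stop, then set the dust cap on the cup. The job is handed in at about 19 s of the 56 s allowed; no verdict was reported.

Last checks:
- **Knob:** the wing stands about 85–86° to the rail, which is about 1.49 rad, at the stop.
- **Cap:** its top plate is at 81.0 mm, which puts the lower edge 11 mm below the rim. The slope is below 0.001 rad and the cap is within about 1 mm of the cup's axis.
- **Gripper:** open and clear, with no contact force.
- **Carriage:** it did shift, by about 5 mm along the rail while the knob was being turned. The wrist and top cameras agree on this. It is inside the 10 mm limit but not zero.

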